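# Make up the tin of seven handles

## Task

The round tin takes a matching set of seven light tool handles, six round one, but a dark handle has got in among them. Lift the dark handle out and stand it upright on the white plate, and lower the two light handles that stand on the bench into the places left, so that all seven light ones stand upright on the floor of the tin. Don't drop a handle in, and don't knock over the handles, the tin or the glue bottles.

Things in the scene. Friction and masses are not known exactly. Their poses are not given: they have to be found in the camera images.
- tin: round open bare-metal tin, loose, about 0.6 kg; inside diameter 130 mm, outside 137, floor 3 mm and rim 64 mm above its underside. Origin: centre of the underside, z up. Takes seven handles as six round one: ring centres 42.5 mm from the axis, 60 degrees apart, turned any way, about 2.5 mm play all round. At the start one ring place is empty and the dark handle has any other place
- handle0: light wood tool handle with brass ferrule, 122 mm tall, round, stands in the tin at the start. Heights above the foot: foot bevelled from 29 mm diameter to 40 at 10 mm; 40 mm body up to 60; taper to 21 mm at 94; ferrule, 18 mm diameter, 94 to 122: grip it there (24 mm free between ferrules in the full tin: open the fingers only part-way). Origin: foot centre, z to the ferrule
- handle1: turned tool handle of light wood with a brass ferrule, loose, about 0.11 kg; same size as handle0; origin at the centre of its butt (foot), z along its axis to the ferrule; stands in the tin at the start
- handle2: turned tool handle of light wood with a brass ferrule, loose, about 0.11 kg; same size as handle0; origin at the centre of its butt (foot), z along its axis to the ferrule; stands in the tin at the start
- handle3: turned tool handle of light wood with a brass ferrule, loose, about 0.11 kg; same size as handle0; origin at the centre of its butt (foot), z along its axis to the ferrule; stands in the tin at the start
- handle4: turned tool handle of light wood with a brass ferrule, loose, about 0.11 kg; same size as handle0; origin at the centre of its butt (foot), z along its axis to the ferrule; stands in the tin at the start
- handle5: turned tool handle of light wood with a brass ferrule, loose, about 0.11 kg; same size as handle0; origin at the centre of its butt (foot), z along its axis to the ferrule; stands upright on the open bench, well to the left of the tin, at the start
- handle6: turned tool handle of light wood with a brass ferrule, loose, about 0.11 kg; same size as handle0; origin at the centre of its butt (foot), z along its axis to the ferrule; stands upright on the open bench, to the right of the tin, at the start
- dark_handle: the odd one: dark brown wood with a steel (silver) ferrule, otherwise the same shape, size and origin as handle0; stands in one of the tin's places at the start
- green_bottle: small cream glue bottle with a green cone nozzle, 52 mm diameter, 131 mm tall, bystander. Origin: centre of its underside
- orange_bottle: small pinkish glue bottle with an orange cone nozzle, 48 mm diameter, 131 mm tall; bystander. Origin: centre of its underside
- plate: flat white enamelled steel plate with four rusty holes near its corners, about 130 x 140 mm, 8 mm thick, lying loose on the bench left of the tin (0.22 kg). Origin: centre of its underside; its top is 8 mm above that

How it is judged:
By the outcome, as a careful person would: the job done as asked, in the order asked, and still so for the second after the job is handed in, with the robot touching nothing.
It also fails if it takes over 70 s, if anything falls off the work surface, if the arm or the gripper's body presses on something with over 40 N, if the wrist force passes 120 N, or if a joint passes its speed limit or range.

## Robot

A 7-joint arm with a two-finger parallel gripper is mounted at the origin on a cart in front of the work surface, level with it; the furniture and walls round the work are solid. World frame = base frame: x ahead of the robot, y to its left, z up, the work surface at z = 0. Lengths are in m, angles in rad, forces in N, time in s.
With the tool pointing down it reaches from about 0.425 to 0.925 m from the base axis. Payload 6.8 kg.
Tool frame: the origin (TCP) lies between the finger pads; the fingertips stand 17 mm ahead of it and the grasp point (between the pads) lies 2 mm behind it (tips_ahead is the distance from the TCP to the fingertips, in m); y points along the fingers, x is the direction in which the jaws open and shut, and the axes are right-handed (so a half turn about y gives the same grasp; the last joint's range is limited). The gripper opens to 88 mm and grips with 3 to 60 N. Pads are 20 mm wide; open, the fingers measure 115 mm over their backs; the gripper's body (75 mm by 178 mm) begins 61 mm behind the grasp point.
Start: joints at [-1.281, 0.477, 0.022, 1.555, -0.011, 1.109, -0.083], TCP at [0.261, 0.622, 0.24] pointing down, gripper open.
Joint ranges: [-2.96, 2.96], [-0.34, 2.1], [-1.41, 1.46], [0.24, 2.44], [-1.37, 4.51], [0.17, 1.92], [-2.96, 2.96]. Speed limits (rad/s): [2.39, 2.39, 3.14, 3.14, 3.14, 3.14, 3.14].

## Interface

Orientations are given as a unit quaternion [x, y, z, w].
In Python, from bench import state, read_camera, get_calibration, sign_off, tips_ahead gives the robot as it stands. The module is installed in compiled form; this text tells all that it offers.
- The arm moves only by the tool carry_out, never from a script. Its argument "steps" is a list of rows, each a list of 2 entries, a list of its own where there are three numbers: the shift along the tool's x, y, z in m, then the turn, a rotation vector about the tool's x, y, z in degrees. In form: [[[dx, dy, dz], [wx, wy, wz]], ...]. A call has 1 to 20 rows; each row is the pose to reach, as a shift and turn from the pose commanded when the call began, along the tool's axes at that moment; what a row does not reach only later rows make up. A row lasts 1/12 s, in which the tool goes at most 41.7 mm and 7.16 degrees, less where a joint would pass 70% of its speed; a pose out of reach is approached as far as the arm can. A call with a gripper value outside its range is refused whole. "hand" is the closure in counts, from 0 (fully open) to 255 (shut), set as the call begins (left out, the last holds). The fingers move at their own pace and stop on an object; the grip force is fixed at half the most. Time passes only in rows, so rows that repeat a pose let the fingers close. It gives the time, the measured TCP pose, the force and the opening at its end, in the units of the state.
- state(): the state, without advancing time (a new reading comes with each control period).
- read_camera(name): name is "side" or "top"; returns the picture (384x512x3 uint8, red, green, blue); there is no depth.
- get_calibration(name): a dict with "fovy" (degrees; the focal length in pixels is half the picture's height over the tangent of half this angle, whatever the lens; pixels are square), "cx", "cy" (the principal point, pixels), "camera_from_world" (4x4, takes a point from world to camera coordinates). Camera axes: x right, y up, looking along -z (the intrinsics and any distortion apply to the point x, -y, -z); pixel columns grow to the right and rows downward; lengths in m; the calibration is good to about 2 mm. A picture is of the moment at which its call begins. get_calibration takes no time and is no camera call.
- sign_off(): hands the job in, once; it reports no verdict.
The state is a dict: "t": time; "joint_pos": joint angles; "joint_vel": joint speeds; "tau": joint torques, N m; "eef_pos": TCP position; "eef_rot": TCP orientation; "contact_force": force on the tool from outside, world axes, zero at the start; "wrist_torque": the same for the moment, N m; "opening": opening from 0.0 (shut) to 1.0 (fully open).
Only numpy, scipy, OpenCV 4.12 (cv2) and the standard library are available. Lean on these libraries where they do the work, as an engineer would, in place of code of your own. Each camera call takes 0.05 s, during which the arm holds its last target.

## Working session

There is one attempt and no reset: what is moved stays moved. The work goes in short steps, Python scripts to look and compute and a tool call to move; the robot and the scene stay as the last step left them, time stands still between calls to the robot, and variables do not carry over. Pictures are saved under pics/ and viewed, and the job is handed in when it is done.

Besides the shell and the picture viewer there is one more tool, called after "Request:" as name([rows], argument=value, ...), one row to a line, values as JSON. carry_out: Moves the arm, as the interface text tells. Its arguments: {"type":"object","properties":{"steps":{"type":"array","items":{"type":"array"}},"hand":{"type":"number"}},"required":["steps"]}

```bash
mkdir -p pics; python3 - <<'E'
from bench import *
import cv2
s=state()
for k,v in s.items(): print(k,v)
print(tips_ahead)
for n in("side","top"):
    c=get_calibration(n); print(n,c)
    cv2.imwrite(f"pics/{n}0.png",read_camera(n)[:,:,::-1])
E
```

```text
t 0.0
joint_pos [-1.28110539  0.477801    0.0223597   1.55640381 -0.01149789  1.1093059
 -0.08308052]
joint_vel [-3.97875653e-04  6.61125331e-04  1.31305520e-03 -3.15724660e-04
  5.30492661e-04 -3.13642747e-05 -1.57879369e-03]
tau [ 1.55568137e-04 -5.82859039e+01  1.53458789e+00 -2.72595567e+01
 -5.43478550e-02  1.72361947e-02  1.60816430e-04]
eef_pos [0.26129141 0.62177521 0.2387016 ]
eef_rot [ 0.58932231  0.39085932 -0.39185368 -0.58853963]
contact_force [-0.70357943 -0.51973735  1.20078951]
wrist_torque [-0.01015567  0.01514404  0.00371404]
opening 0.9952014444449732
0.017
side {'fovy': 53.37355417265177, 'cx': 251.5969772846204, 'cy': 196.03987362926833, 'camera_from_world': array([[-0.92718159, -0.37386204,  0.02369554,  0.54040517],
       [ 0.18462314, -0.40099708,  0.89728236, -0.15698361],
       [-0.32595797,  0.83631843,  0.44082069, -0.93482385],
       [ 0.        ,  0.        ,  0.        ,  1.        ]])}
top {'fovy': 56.05762951630734, 'cx': 259.95375197451864, 'cy': 195.49329618275064, 'camera_from_world': array([[ 0.02409795, -0.99969846, -0.00471924, -0.07720087],
       [ 0.97635981,  0.02252054,  0.2149752 , -0.59232782],
       [-0.2148041 , -0.00978814,  0.97660811, -0.85463028],
       [ 0.        ,  0.        ,  0.        ,  1.        ]])}
```

View pics/side0.png

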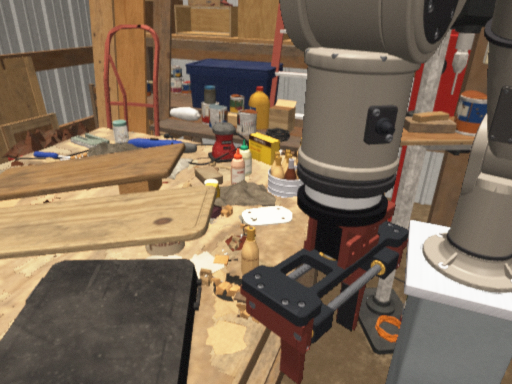

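View pics/top0.png

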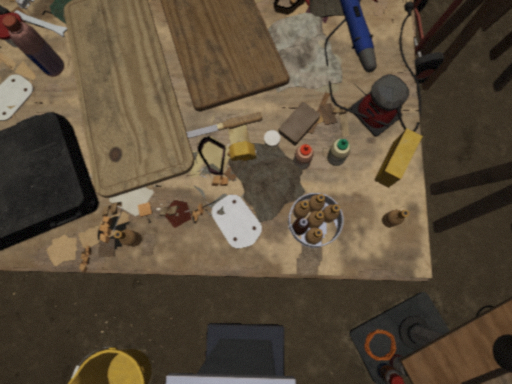

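```bash
cat > h.py <<'E'
from bench import *
import numpy as np, cv2
from scipy.spatial.transform import Rotation as R
def cal(n):
    c=get_calibration(n); f=192/np.tan(np.radians(c["fovy"]/2)); return c,f,np.array(c["camera_from_world"])
def proj(n,p):
    c,f,T=cal(n); q=T[:3,:3]@np.array(p,float)+T[:3,3]
    return np.array([c["cx"]+f*q[0]/-q[2], c["cy"]-f*q[1]/-q[2]])
def ray(n,u,v):
    c,f,T=cal(n); d=np.array([(u-c["cx"])/f,-(v-c["cy"])/f,-1.]); return -T[:3,:3].T@T[:3,3], T[:3,:3].T@d
def onz(n,u,v,z):
    o,d=ray(n,u,v); return o+d*(z-o[2])/d[2]
def crop(n,x0,y0,x1,y1,k,name,im=None):
    im=read_camera(n) if im is None else im
    cv2.imwrite("pics/"+name,cv2.resize(im[y0:y1,x0:x1,::-1],None,fx=k,fy=k,interpolation=cv2.INTER_CUBIC))
E
python3 - <<'E'
from h import *
for n in("side","top"):
    c,f,T=cal(n);print(n,f,-T[:3,:3].T@T[:3,3])
    for p in([0.261,.622,.24],[0,0,0],[.6,-.2,0],[.5,0.2,0]): print(p,proj(n,p))
print(R.from_quat(state()["eef_rot"]).as_matrix().round(3))
im=cv2.imread("pics/top0.png")[:,:,::-1]; crop("top",190,130,430,260,3.3,"c1.png",im); crop("top",60,170,260,280,4,"c2.png",im)
im=cv2.imread("pics/side0.png")[:,:,::-1]; crop("side",180,130,330,290,3.7,"c3.png",im)
E
```

```text
side 381.9690891719573 [0.22532325 0.92089742 0.54014314]
[0.261, 0.622, 0.24] [320.98305046 334.57770049]
[0, 0, 0] [472.40656778 260.18338842]
[0.6, -0.2, 0] [268.92505686 186.03495233]
[0.5, 0.2, 0] [252.43516857 255.50692557]
top 360.6617935372391 [ 0.39660738 -0.07220329  0.96161032]
[0.261, 0.622, 0.24] [-106.76487529  339.19646585]
[0, 0, 0] [227.37427862 445.46105368]
[0.6, -0.2, 0] [310.36552121 199.5410218 ]
[0.5, 0.2, 0] [160.77387308 232.77347109]
[[ 0.387 -0.    -0.922]
 [ 0.922 -0.001  0.387]
 [-0.002 -1.    -0.   ]]
```

View pics/c1.png

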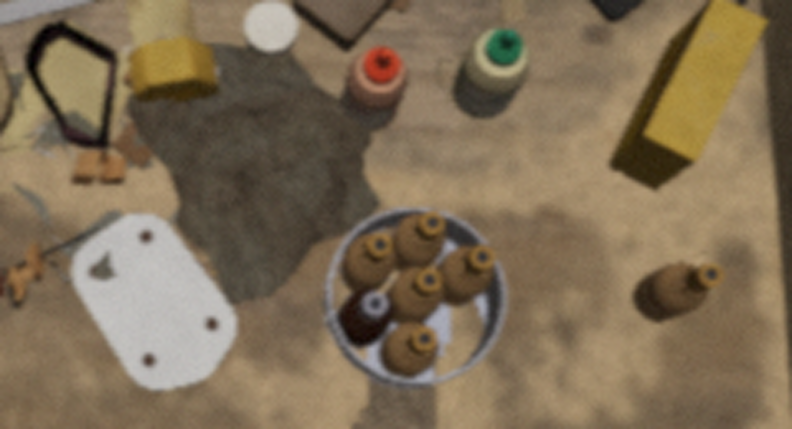

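View pics/c2.png

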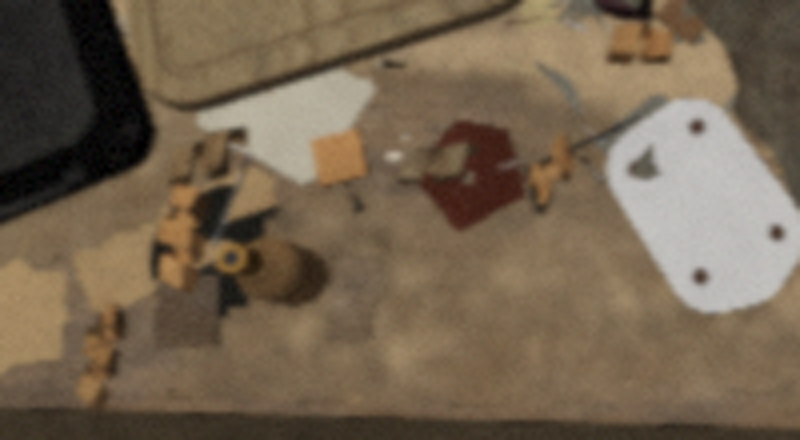

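View pics/c3.png

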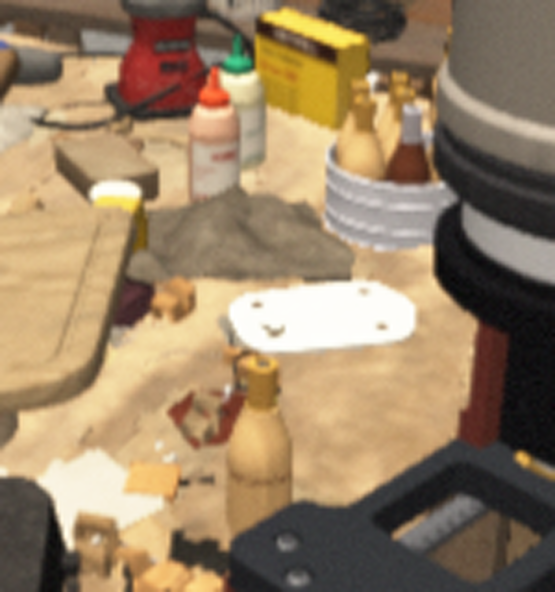

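```bash
python3 - <<'E'
from h import *
im=np.mean([read_camera("top").astype(float) for _ in range(3)],0).astype(np.uint8)
cv2.imwrite("pics/topavg.png",im[:,:,::-1])
crop("top",280,185,355,250,10,"d1.png",im)
crop("top",380,200,420,235,12,"d2.png",im)
crop("top",105,220,150,255,12,"d3.png",im)
E
```

```text
(no output)
```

View pics/d1.png

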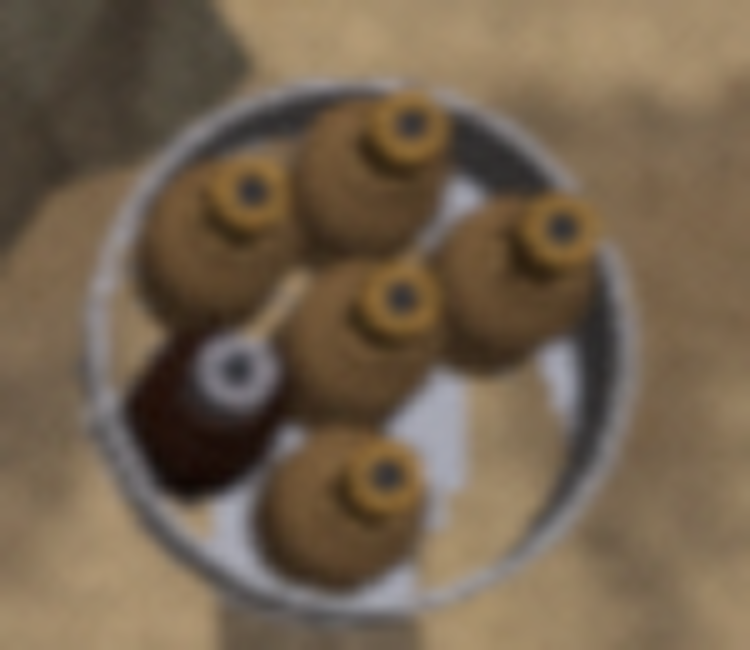

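View pics/d2.png

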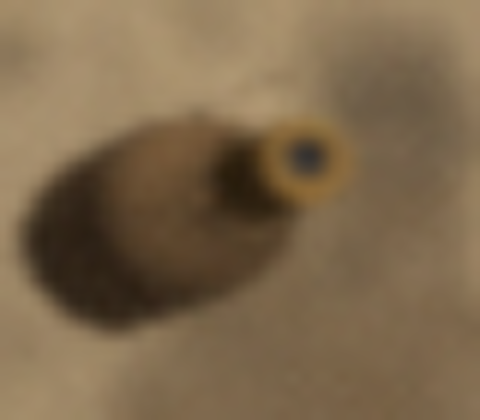

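View pics/d3.png

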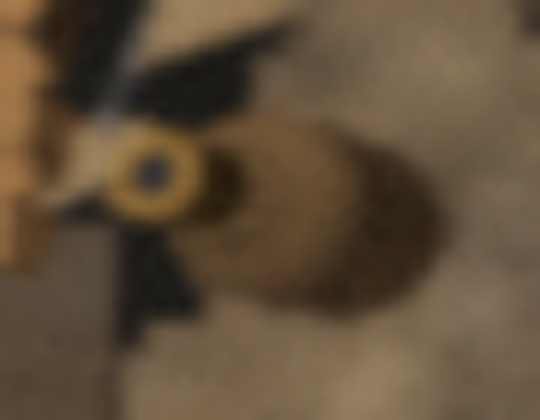

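```bash
cat > meas.py <<'E'
from h import *
def hole(im,u,v,r=3.2,dark=False):
    a=im.astype(float)
    k=8; x0,y0=int(u)-8,int(v)-8
    p=cv2.resize(a[y0:y0+17,x0:x0+17],None,fx=k,fy=k,interpolation=cv2.INTER_CUBIC)
    g=p.sum(2)
    yy,xx=np.mgrid[:p.shape[0],:p.shape[1]]; X=x0+(xx+.5)/k-.5; Y=y0+(yy+.5)/k-.5
    for _ in range(15):
        d=np.hypot(X-u,Y-v); m=d<1.8
        ring=np.median(g[(d>2.2)&(d<3.2)])
        w=np.clip(ring-g,0,None)*m
        if w.sum()==0: break
        u,v=(w*X).sum()/w.sum(),(w*Y).sum()/w.sum()
    return u,v
E
python3 - <<'E'
from meas import *
im=cv2.imread("pics/topavg.png")[:,:,::-1]
S=dict(hA=(41.1,12.3),hB=(25.2,19),hC=(56.1,22.7),mid=(40.1,29.8),dark=(23.6,37),hD=(38.7,47.5))
P={}
for n,(x,y) in S.items():
    u,v=hole(im,280+x-.5,185+y-.5); p=onz("top",u,v,.125); P[n]=p; print(n,round(u,2),round(v,2),p.round(4))
for n,(u,v) in dict(h6=(380+306/12-.5,200+155/12-.5),h5=(105+153/12-.5,220+172/12-.5)).items():
    u,v=hole(im,u,v); print(n,round(u,2),round(v,2),onz("top",u,v,.122).round(4))
for n in P: print(n,round(np.hypot(*(P[n]-P["mid"])[:2])*1000,1),round(np.degrees(np.arctan2(*(P[n]-P["mid"])[1::-1])),1))
# rim: points from picture d1 (outer edge), z=.064
out=[(84,340),(362,77),(637,340),(362,617)]
for (x,y) in out: print(onz("top",280+x/10-.5,185+y/10-.5,.064).round(4))
# plate by mask
hsv=cv2.cvtColor(im,cv2.COLOR_RGB2HSV); m=((hsv[...,1]<40)&(hsv[...,2]>120)).astype(np.uint8)
m[:, :205]=0; m[:,266:]=0; m[:190]=0; m[252:]=0
m=cv2.morphologyEx(m,cv2.MORPH_CLOSE,np.ones((7,7)));cs,_=cv2.findContours(m,0,1); c=max(cs,key=cv2.contourArea)
pts=np.array([onz("top",*q[0],.008)[:2] for q in c],np.float32)
print("plate",cv2.minAreaRect(pts*1000))
E
```

```text
hA 320.78 196.88 [ 0.5806 -0.2081  0.125 ]
hB 304.83 203.66 [ 0.5633 -0.1703  0.125 ]
hC 335.79 207.3 [ 0.5563 -0.2431  0.125 ]
mid 319.81 214.37 [ 0.5385 -0.2053  0.125 ]
dark 303.25 221.51 [ 0.5207 -0.1665  0.125 ]
hD 318.3 232.12 [ 0.4967 -0.2013  0.125 ]
h6 405.17 212.56 [ 0.548  -0.4066  0.122 ]
h5 117.26 234.01 [0.4816 0.2669 0.122 ]
hA 42.2 -3.8
hB 42.9 54.7
hC 41.8 -64.8
mid 0.0 0.0
dark 42.7 114.6
hD 42.0 174.6
[ 0.5365 -0.1348  0.064 ]
[ 0.6059 -0.2052  0.064 ]
[ 0.5397 -0.2736  0.064 ]
[ 0.469 -0.204  0.064]
plate ((534.9967041015625, -0.0852203369140625), (148.18458557128906, 98.19956970214844), 38.03822708129883)
```

```bash
cat > go.py <<'E'
from h import *
def go(*wps):
    s=state(); p=np.array(s["eef_pos"]); M=R.from_quat(s["eef_rot"]).as_matrix()
    print("t",round(s["t"],2),"pos",p.round(4),"yaw",round(np.degrees(np.arctan2(M[1,0],M[0,0])),1),"F",np.round(s["contact_force"],1),"open_mm",round(s["opening"]*88,1))
    for x,y,z,yaw in wps:
        a=np.radians(yaw); T=np.array([[np.cos(a),0,-np.sin(a)],[np.sin(a),0,np.cos(a)],[0,-1,0]])
        d=M.T@(np.array([x,y,z])-p); w=R.from_matrix(M.T@T).as_rotvec(degrees=True)
        print(np.round(d,4).tolist(),np.round(w,1).tolist())
E
python3 -c "
from go import *
go((.45,.3,.24,50),(.5207,-.1665,.2,24.8))"
```

```text
t 0.25 pos [0.2614 0.6221 0.2392] yaw 67.2 F [-0.1  0.7  0.5] open_mm 88.2
[-0.2239, -0.0006, -0.2987] [0.0, 17.2, -0.0]
[-0.6265, 0.0398, -0.5445] [0.0, 42.4, -0.0]
```

Request:
carry_out([
  [[-0.056, 0, -0.075], [0, 4, 0]],
  [[-0.112, 0, -0.15], [0, 8, 0]],
  [[-0.168, 0, -0.225], [0, 13, 0]],
  [[-0.224, 0, -0.299], [0, 17, 0]],
  [[-0.224, 0, -0.299], [0, 17, 0]],
  [[-0.224, 0, -0.299], [0, 17, 0]],
  [[-0.224, 0, -0.299], [0, 17, 0]],
  [[-0.224, 0, -0.299], [0, 17, 0]],
  [[-0.224, 0, -0.299], [0, 17, 0]],
  [[-0.325, 0, -0.36], [0, 24, 0]],
  [[-0.325, 0, -0.36], [0, 24, 0]],
  [[-0.325, 0, -0.36], [0, 24, 0]],
  [[-0.425, 0, -0.422], [0, 30, 0]],
  [[-0.425, 0, -0.422], [0, 30, 0]],
  [[-0.425, 0, -0.422], [0, 30, 0]],
  [[-0.525, 0, -0.483], [0, 36, 0]],
  [[-0.525, 0, -0.483], [0, 36, 0]],
  [[-0.525, 0, -0.483], [0, 36, 0]],
  [[-0.58, 0, -0.517], [0, 40, 0]],
  [[-0.58, 0, -0.517], [0, 40, 0]],
], hand=155)

```text
t: 1.92
eef_pos: [0.5133, -0.1174, 0.2401]
eef_rot: [0.688, 0.164, -0.164, -0.687]
contact_force: [-0.4, -0.4, 0.4]
opening: 0.389
```

```bash
python3 -c "
from go import *
go((.5207,-.1665,.19,24.8));print(state()['joint_pos'])"
```

```text
t 1.92 pos [ 0.5133 -0.1174  0.2401] yaw 26.8 F [-0.4 -0.4  0.4] open_mm 34.3
[-0.0155, 0.0502, -0.0471] [0.1, 2.0, 0.0]
[-0.33014816  0.24676595  0.51898138  1.93661325 -0.14363803  0.99303819
  0.72187761]
```

Request:
carry_out([
  [[-0.008, 0.015, -0.024], [0, 1, 0]],
  [[-0.0155, 0.03, -0.047], [0, 2, 0]],
  [[-0.0155, 0.05, -0.047], [0, 2, 0]],
  [[-0.0155, 0.05, -0.047], [0, 2, 0]],
  [[-0.0155, 0.05, -0.047], [0, 2, 0]],
])

```text
t: 2.33
eef_pos: [0.5204, -0.1612, 0.189]
eef_rot: [-0.69, -0.153, 0.155, 0.69]
contact_force: [0.4, 0.3, 0.7]
opening: 0.39
```

```bash
python3 -c "
from go import *
go((.5207,-.1665,.117,24.8))
a=read_camera('top');crop('top',230,130,390,260,5,'e1.png',a)
a=read_camera('side');crop('side',220,100,370,220,5,'e2.png',a)"
```

```text
t 2.33 pos [ 0.5204 -0.1612  0.189 ] yaw 25.2 F [0.4 0.3 0.7] open_mm 34.3
[-0.0018, 0.072, -0.005] [-0.1, 0.4, -0.1]
```

View pics/e1.png

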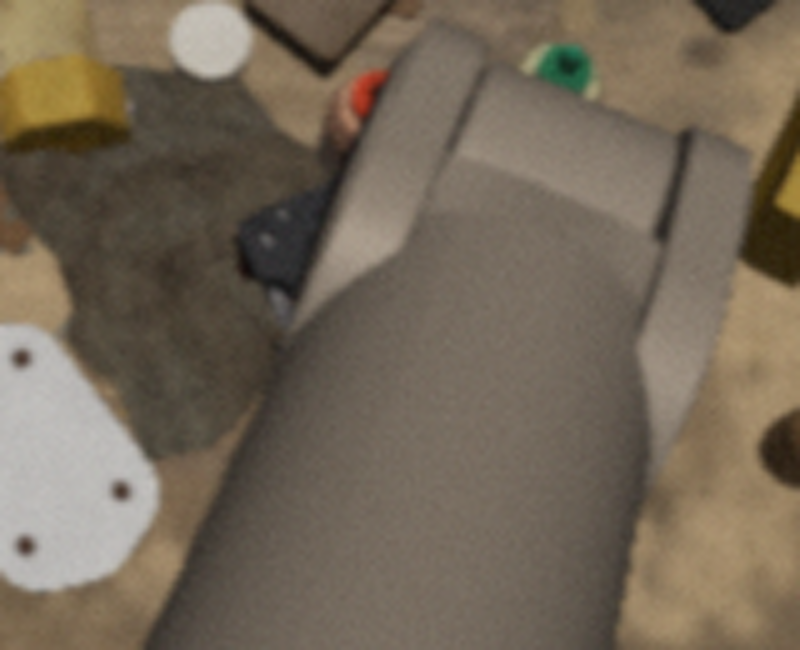

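View pics/e2.png

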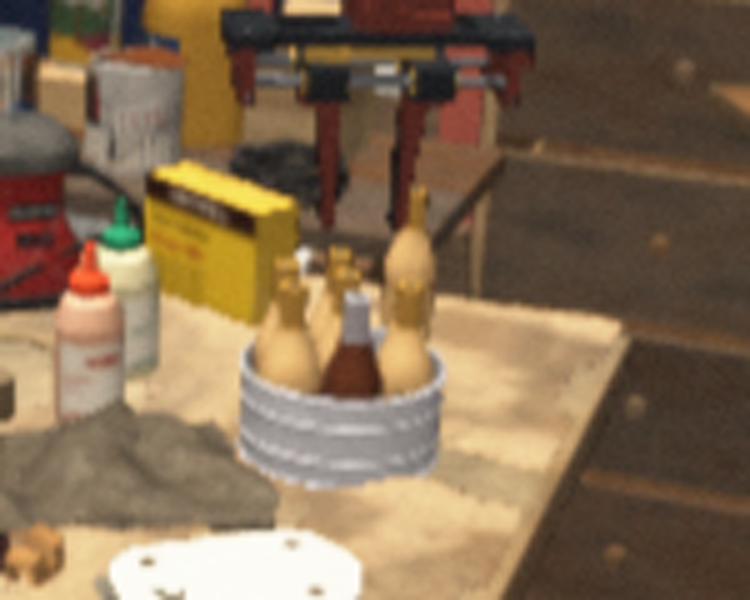

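```bash
python3 -c "
from go import *
f=lambda p:(proj('side',p)+.5-np.array([220,100]))*5
print(f((.5207,-.1665,.125)),f((.4967,-.2013,.125)),f((.548,-.4066,.122)), f((.5633,-.1703,.125)))
s=state();p=np.array(s['eef_pos']);M=R.from_quat(s['eef_rot']).as_matrix()
for dx in(-.0175,.0175): print(f(p+M@np.array([dx,.017,0])))"
```

```text
[357.83544717 292.98971292] [410.02379393 281.29386665] [415.92785856 187.0174603 ] [294.73057084 280.80330781]
[387.52841122 220.95982026]
[330.53470968 220.66618193]
```

Request:
carry_out([
  [[-0.0005, 0.0, 0.0], [0, 0, 0]],
  [[-0.0005, 0, 0], [0, 0, 0]],
  [[0, 0.01, 0], [0, 0, 0]],
  [[0, 0.02, 0], [0, 0, 0]],
  [[0, 0.03, 0], [0, 0, 0]],
  [[0, 0.03, 0], [0, 0, 0]],
  [[0, 0.03, 0], [0, 0, 0]],
])

```text
t: 3.02
eef_pos: [0.5204, -0.1614, 0.1585]
eef_rot: [-0.69, -0.153, 0.155, 0.69]
contact_force: [0.6, 0.4, 0.1]
opening: 0.389
```

```bash
python3 -c "
from go import *
go((.5207,-.1665,.117,24.8))"
```

```text
t 3.02 pos [ 0.5204 -0.1614  0.1585] yaw 25.2 F [0.6 0.4 0.1] open_mm 34.2
[-0.0018, 0.0415, -0.0048] [-0.1, 0.4, -0.1]
```

Request:
carry_out([
  [[-0.002, 0, -0.005], [0, 0.4, 0]],
  [[-0.002, 0, -0.005], [0, 0.4, 0]],
  [[-0.002, 0.01, -0.005], [0, 0.4, 0]],
  [[-0.002, 0.01, -0.005], [0, 0.4, 0]],
  [[-0.002, 0.01, -0.005], [0, 0.4, 0]],
])

```text
t: 3.43
eef_pos: [0.521, -0.1668, 0.149]
eef_rot: [-0.69, -0.151, 0.152, 0.691]
contact_force: [-0.4, -0.2, -0.3]
opening: 0.394
```

```bash
python3 -c "
from go import *
go((.5207,-.1665,.117,24.8))
a=read_camera('side');crop('side',240,120,340,200,7.5,'e3.png',a)"
```

```text
t 3.43 pos [ 0.521  -0.1668  0.149 ] yaw 24.8 F [-0.4 -0.2 -0.3] open_mm 34.6
[-0.0001, 0.032, 0.0004] [-0.0, 0.0, -0.1]
```

View pics/e3.png

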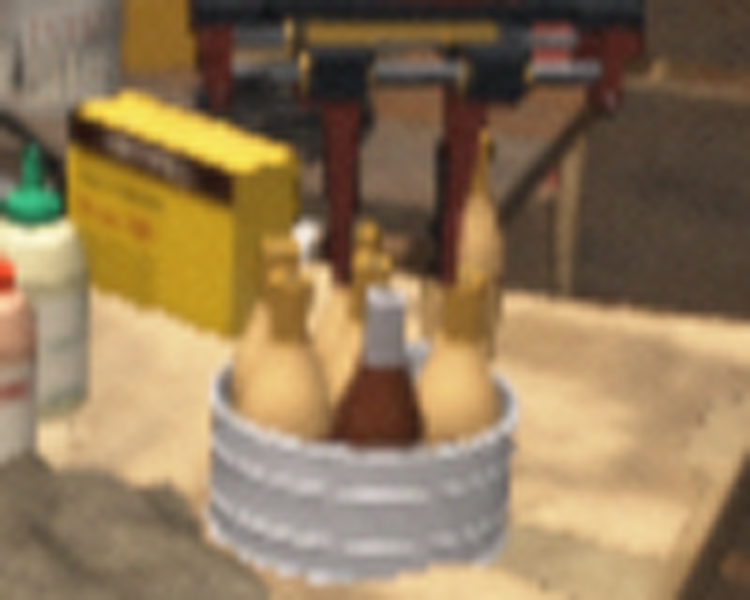

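```bash
python3 -c "
from go import *
f=lambda p:((proj('side',p)+.5-np.array([240,120]))*7.5).round()
s=state();p=np.array(s['eef_pos']);M=R.from_quat(s['eef_rot']).as_matrix()
for dx in(-.031,-.0175,.0175,.031):
  for dz in(-.01,.01): print(dx,dz,f(p+M@np.array([dx,.017,dz])))
print(f((.5207,-.1665,.125)),f((.4967,-.2013,.125)))
a=cv2.imread('pics/e3.png');cv2.imwrite('pics/e4.png',cv2.resize(a[200:420,200:560],None,fx=2.2,fy=2.2))
"
```

```text
-0.031 -0.01 [457. 264.]
-0.031 0.01 [465. 281.]
-0.0175 -0.01 [425. 264.]
-0.0175 0.01 [433. 281.]
0.0175 -0.01 [342. 264.]
0.0175 0.01 [348. 281.]
0.031 -0.01 [310. 264.]
0.031 0.01 [315. 280.]
[387. 289.] [465. 272.]
```

View pics/e4.png

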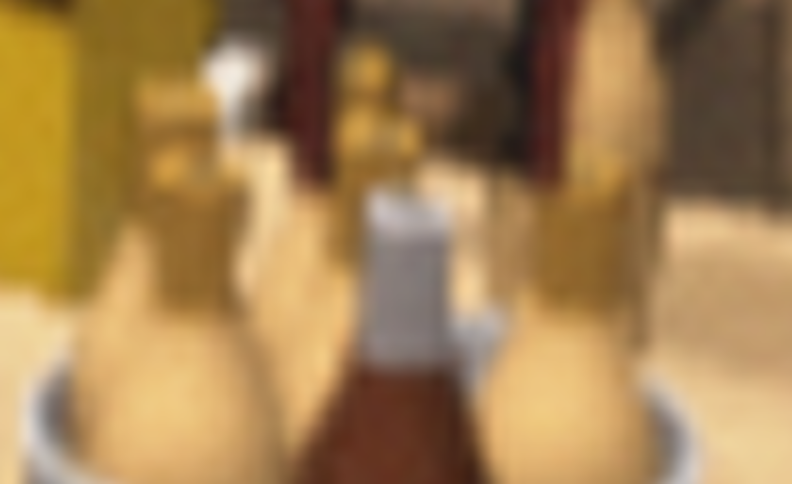

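Request:
carry_out([
  [[0, 0.01, 0], [0, 0, 0]],
  [[0, 0.02, 0], [0, 0, 0]],
  [[0, 0.026, 0], [0, 0, 0]],
  [[0, 0.032, 0], [0, 0, 0]],
  [[0, 0.032, 0], [0, 0, 0]],
  [[0, 0.032, 0], [0, 0, 0]],
])

```text
t: 3.98
eef_pos: [0.5211, -0.1669, 0.1171]
eef_rot: [-0.691, -0.151, 0.152, 0.691]
contact_force: [0.4, 0.2, -0.4]
opening: 0.394
```

Request:
carry_out([
  [[0, 0, 0], [0, 0, 0]],
  [[0, 0, 0], [0, 0, 0]],
  [[0, 0, 0], [0, 0, 0]],
  [[0, 0, 0], [0, 0, 0]],
  [[0, 0, 0], [0, 0, 0]],
  [[0, 0, 0], [0, 0, 0]],
], hand=230)

```text
t: 4.48
eef_pos: [0.5218, -0.167, 0.118]
eef_rot: [0.691, 0.152, -0.152, -0.691]
contact_force: [0.7, 0.9, 1.8]
opening: 0.201
```

```bash
python3 -c "
from go import *
go((.535,0,.217,24.8))"
```

```text
t 4.48 pos [ 0.5218 -0.167   0.118 ] yaw 24.8 F [0.7 0.9 1.8] open_mm 17.6
[0.0822, -0.099, 0.146] [0.0, 0.0, 0.0]
```

Request:
carry_out([
  [[0, -0.004, 0], [0, 0, 0]],
  [[0, -0.01, 0], [0, 0, 0]],
  [[0, -0.018, 0], [0, 0, 0]],
  [[0, -0.028, 0], [0, 0, 0]],
  [[0, -0.04, 0], [0, 0, 0]],
  [[0, -0.055, 0], [0, 0, 0]],
  [[0, -0.07, 0], [0, 0, 0]],
  [[0, -0.085, 0], [0, 0, 0]],
  [[0, -0.097, 0], [0, 0, 0]],
  [[0, -0.104, 0], [0, 0, 0]],
  [[0, -0.104, 0], [0, 0, 0]],
  [[0, -0.104, 0], [0, 0, 0]],
])

```text
t: 5.48
eef_pos: [0.5215, -0.1668, 0.2218]
eef_rot: [-0.691, -0.152, 0.152, 0.691]
contact_force: [0.4, 0.1, -1.4]
opening: 0.202
```

```bash
python3 -c "
from go import *
go((.535,0,.217,24.8))
a=read_camera('side');crop('side',220,80,370,220,5,'f1.png',a)"
```

```text
t 5.48 pos [ 0.5215 -0.1668  0.2218] yaw 24.8 F [ 0.4  0.1 -1.4] open_mm 17.8
[0.0823, 0.0049, 0.1457] [0.0, 0.0, 0.0]
```

View pics/f1.png

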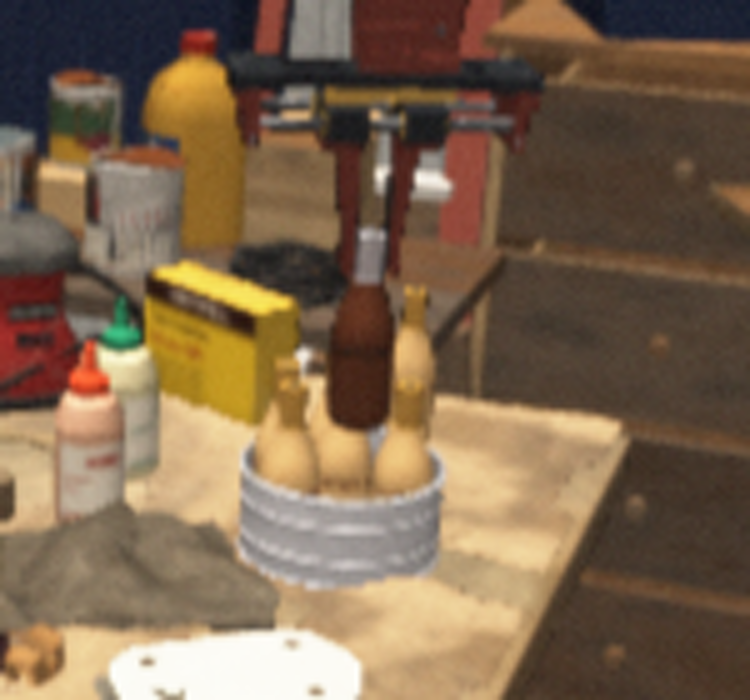

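Request:
carry_out([
  [[0.006, 0, 0.01], [0, 0, 0]],
  [[0.014, 0, 0.025], [0, 0, 0]],
  [[0.025, 0, 0.044], [0, 0, 0]],
  [[0.036, 0, 0.063], [0, 0, 0]],
  [[0.048, 0, 0.085], [0, 0, 0]],
  [[0.06, 0, 0.106], [0, 0, 0]],
  [[0.07, 0, 0.125], [0, 0, 0]],
  [[0.078, 0, 0.138], [0, 0, 0]],
  [[0.082, 0.005, 0.146], [0, 0, 0]],
  [[0.082, 0.02, 0.146], [0, 0, 0]],
  [[0.082, 0.04, 0.146], [0, 0, 0]],
  [[0.082, 0.055, 0.146], [0, 0, 0]],
  [[0.082, 0.07, 0.146], [0, 0, 0]],
  [[0.082, 0.08, 0.146], [0, 0, 0]],
  [[0.082, 0.088, 0.146], [0, 0, 0]],
  [[0.082, 0.092, 0.146], [0, 0, 0]],
  [[0.082, 0.092, 0.146], [0, 0, 0]],
  [[0.082, 0.092, 0.146], [0, 0, 0]],
])

```text
t: 7.03
eef_pos: [0.5349, -0.0001, 0.1299]
eef_rot: [0.691, 0.152, -0.152, -0.691]
contact_force: [-0.4, 0.6, -1.2]
opening: 0.2
```

```bash
python3 -c "
from go import *
go((.535,0,.123,24.8))
a=read_camera('side');crop('side',200,110,330,240,5,'f2.png',a)"
```

```text
t 7.03 pos [ 5.349e-01 -1.000e-04  1.299e-01] yaw 24.8 F [-0.4  0.6 -1.2] open_mm 17.6
[0.0002, 0.0069, 0.0001] [0.0, -0.0, 0.0]
```

View pics/f2.png

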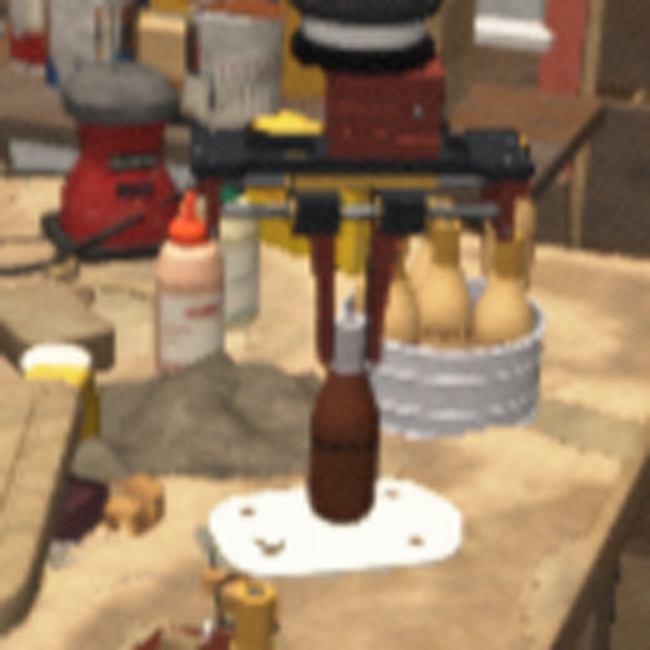

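Request:
carry_out([
  [[0, 0.002, 0], [0, 0, 0]],
  [[0, 0.004, 0], [0, 0, 0]],
  [[0, 0.005, 0], [0, 0, 0]],
  [[0, 0.006, 0], [0, 0, 0]],
  [[0, 0.006, 0], [0, 0, 0]],
])

```text
t: 7.5
eef_pos: [0.5345, 0.0, 0.1235]
eef_rot: [-0.691, -0.152, 0.152, 0.691]
contact_force: [-0.4, -0.1, -0.5]
opening: 0.198
```

Request:
carry_out([
  [[0, 0.001, 0], [0, 0, 0]],
  [[0, 0.001, 0], [0, 0, 0]],
  [[0, 0.001, 0], [0, 0, 0]],
])

```text
t: 7.75
eef_pos: [0.5349, 0.0, 0.123]
eef_rot: [-0.691, -0.152, 0.152, 0.691]
contact_force: [-0.7, 0.4, 3.4]
opening: 0.198
```

Request:
carry_out([
  [[0, 0, 0], [0, 0, 0]],
  [[0, 0, 0], [0, 0, 0]],
  [[0, 0, 0], [0, 0, 0]],
  [[0, 0, 0], [0, 0, 0]],
  [[0, -0.005, 0], [0, 0, 0]],
  [[0, -0.015, 0], [0, 0, 0]],
  [[0, -0.03, 0], [0, 0, 0]],
  [[0, -0.06, 0], [0, 0, 0]],
  [[0, -0.09, 0], [0, 0, 0]],
  [[0, -0.12, 0], [0, 0, 0]],
  [[0, -0.12, 0], [0, 0, 0]],
  [[0, -0.12, 0], [0, 0, 0]],
], hand=155)

```text
t: 8.75
eef_pos: [0.5358, 0.0, 0.2451]
eef_rot: [-0.69, -0.154, 0.15, 0.691]
contact_force: [-1.0, -0.4, -0.8]
opening: 0.394
```

```bash
python3 -c "
from go import *
go((.4816,.2669,.22,0),(.4816,.2669,.114,0),(.548,-.4066,.2,-34.9),(.548,-.4066,.114,-34.9))
a=read_camera('side');crop('side',180,110,330,260,4,'f3.png',a)
a=read_camera('top');cv2.imwrite('pics/f4.png',a[:,:,::-1])"
```

```text
t 8.75 pos [0.5358 0.     0.2451] yaw 24.8 F [-1.  -0.4 -0.8] open_mm 34.7
[0.0626, 0.0252, 0.265] [-0.0, 24.8, 0.3]
[0.0621, 0.1312, 0.2651] [-0.0, 24.8, 0.3]
[-0.1598, 0.0446, -0.3742] [-0.1, 59.7, 0.3]
[-0.1602, 0.1306, -0.3741] [-0.1, 59.7, 0.3]
```

View pics/f3.png

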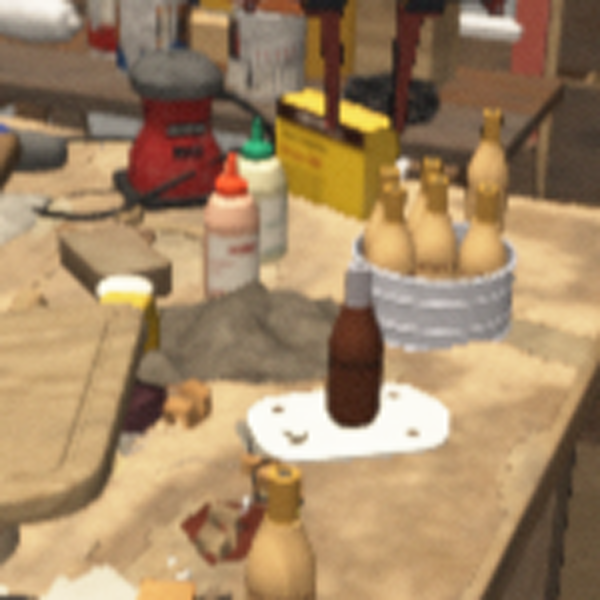

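View pics/f4.png

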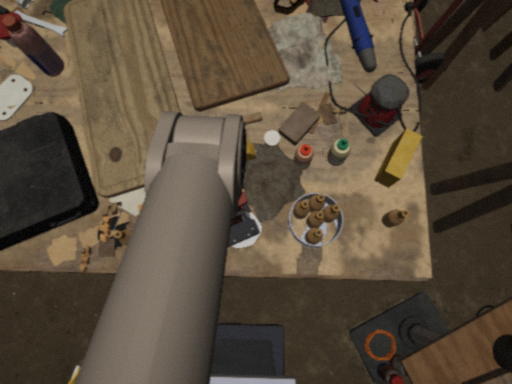

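```bash
cat > tin.py <<'E'
from meas import *
im=np.mean([read_camera("top").astype(float) for _ in range(2)],0).astype(np.uint8)
S=dict(hA=(320.8,196.9),hB=(304.8,203.7),hC=(335.8,207.3),mid=(319.8,214.4),hD=(318.3,232.1))
th=dict(hA=0,hB=60,hC=-60,hD=180)
Q=[];T=[]
for n,(u,v) in S.items():
    u,v=hole(im,u,v); p=onz("top",u,v,.125); print(n,round(u,2),round(v,2),p.round(4)); Q.append(p[0]+1j*p[1]); T.append(0 if n=="mid" else .0425*np.exp(1j*np.radians(th[n])))
Q=np.array(Q);T=np.array(T); q=Q-Q.mean();t=T-T.mean(); r=np.vdot(t,q); r/=abs(r); c=Q.mean()-r*T.mean()
print("centre",c.round(4),"turn",np.degrees(np.angle(r)).round(1),"resid mm",(np.abs(Q-c-r*T)*1000).round(1))
for a in(120,-120): print(a,(c+r*.0425*np.exp(1j*np.radians(a))).round(4))
crop("top",270,180,420,255,5,"g.png",im)
E
python3 tin.py
```

```text
hA 320.74 196.94 [ 0.5804 -0.208   0.125 ]
hB 304.81 203.65 [ 0.5633 -0.1702  0.125 ]
hC 335.77 207.35 [ 0.5562 -0.2431  0.125 ]
mid 319.78 214.37 [ 0.5385 -0.2053  0.125 ]
hD 318.28 232.12 [ 0.4967 -0.2013  0.125 ]
centre (0.5386-0.2048j) turn -5.0 resid mm [0.7 0.4 0.5 0.4 0.5]
120 (0.5206-0.1663j)
-120 (0.5142-0.2396j)
```

View pics/g.png

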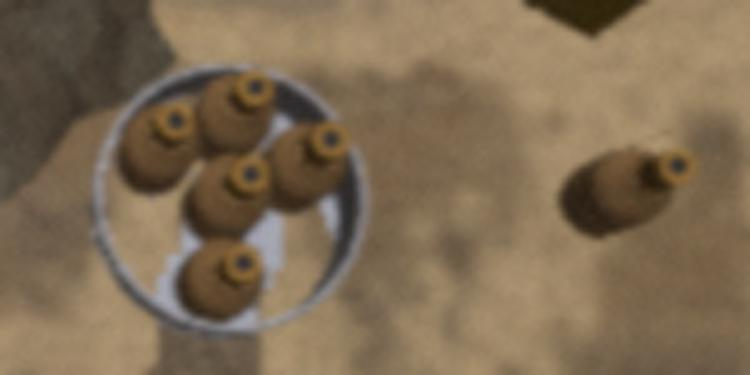

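Request:
carry_out([
  [[-0.013, 0, -0.03], [0, 5, 0]],
  [[-0.027, 0, -0.062], [0, 10, 0]],
  [[-0.04, 0, -0.094], [0, 15, 0]],
  [[-0.053, 0, -0.125], [0, 20, 0]],
  [[-0.067, 0, -0.156], [0, 25, 0]],
  [[-0.08, 0, -0.187], [0, 30, 0]],
  [[-0.093, 0, -0.218], [0, 35, 0]],
  [[-0.107, 0, -0.249], [0, 40, 0]],
  [[-0.12, 0, -0.28], [0, 45, 0]],
  [[-0.133, 0, -0.312], [0, 50, 0]],
  [[-0.147, 0, -0.343], [0, 55, 0]],
  [[-0.16, 0, -0.374], [0, 59.7, 0.3]],
  [[-0.16, 0.04, -0.374], [0, 59.7, 0.3]],
  [[-0.16, 0.07, -0.374], [0, 59.7, 0.3]],
  [[-0.16, 0.08, -0.374], [0, 59.7, 0.3]],
  [[-0.16, 0.08, -0.374], [0, 59.7, 0.3]],
  [[-0.16, 0.08, -0.374], [0, 59.7, 0.3]],
  [[-0.16, 0.08, -0.374], [0, 59.7, 0.3]],
])

```text
t: 10.45
eef_pos: [0.5471, -0.4071, 0.1644]
eef_rot: [0.675, -0.213, 0.211, -0.674]
contact_force: [-0.7, -0.8, 0.1]
opening: 0.393
```

```bash
python3 -c "
from go import *
go((.548,-.4066,.114,-35))
a=read_camera('side');crop('side',240,80,360,200,5,'f5.png',a)
a=read_camera('top');crop('top',270,130,430,260,5,'f6.png',a)"
```

```text
t 10.45 pos [ 0.5471 -0.4071  0.1644] yaw -34.9 F [-0.7 -0.8  0.1] open_mm 34.6
[0.0006, 0.0504, 0.0011] [0.1, 0.1, -0.1]
```

View pics/f5.png

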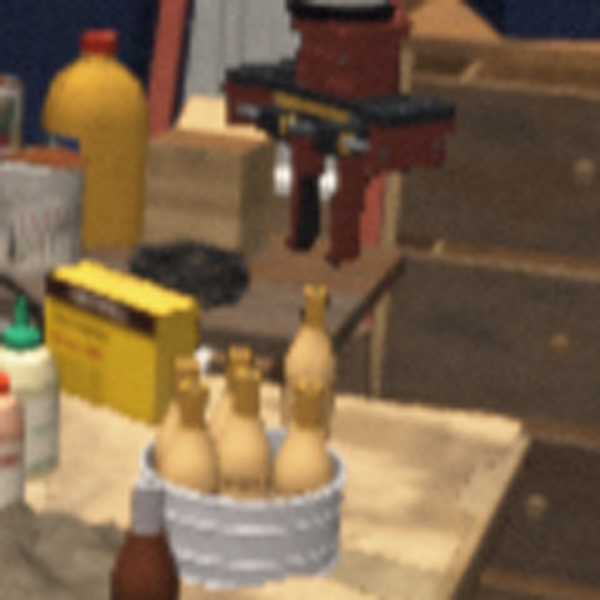

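View pics/f6.png

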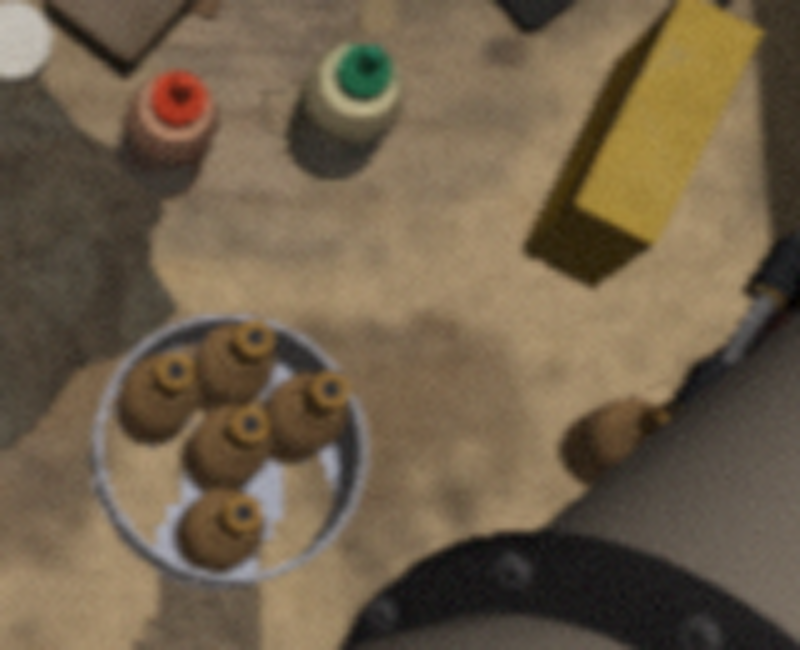

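Request:
carry_out([
  [[0.0005, 0.01, 0.001], [0, 0, 0]],
  [[0.0005, 0.02, 0.001], [0, 0, 0]],
  [[0.0005, 0.03, 0.001], [0, 0, 0]],
  [[0.0005, 0.04, 0.001], [0, 0, 0]],
  [[0.0005, 0.05, 0.001], [0, 0, 0]],
  [[0.0005, 0.05, 0.001], [0, 0, 0]],
  [[0.0005, 0.05, 0.001], [0, 0, 0]],
])

```text
t: 11.13
eef_pos: [0.5465, -0.4058, 0.1116]
eef_rot: [0.675, -0.214, 0.21, -0.674]
contact_force: [0.1, -0.4, -0.5]
opening: 0.39
```

Request:
carry_out([
  [[0, 0, 0], [0, 0, 0]],
  [[0, 0, 0], [0, 0, 0]],
  [[0, 0, 0], [0, 0, 0]],
  [[0, 0, 0], [0, 0, 0]],
  [[0, 0, 0], [0, 0, 0]],
  [[0, 0, 0], [0, 0, 0]],
], hand=230)

```text
t: 11.63
eef_pos: [0.5473, -0.4064, 0.1132]
eef_rot: [0.675, -0.213, 0.211, -0.674]
contact_force: [-0.7, 0.3, 2.6]
opening: 0.198
```

```bash
python3 -c "
from go import *
go((.5142,-.2396,.214,-35))"
```

```text
t 11.63 pos [ 0.5473 -0.4064  0.1132] yaw -34.9 F [-0.7  0.3  2.6] open_mm 17.4
[-0.1229, -0.1007, 0.1176] [0.1, 0.1, -0.2]
```

Request:
carry_out([
  [[0, -0.004, 0], [0, 0, 0]],
  [[0, -0.012, 0], [0, 0, 0]],
  [[0, -0.025, 0], [0, 0, 0]],
  [[0, -0.04, 0], [0, 0, 0]],
  [[0, -0.055, 0], [0, 0, 0]],
  [[0, -0.07, 0], [0, 0, 0]],
  [[0, -0.085, 0], [0, 0, 0]],
  [[-0.003, -0.097, 0.003], [0, 0, 0]],
  [[-0.012, -0.105, 0.012], [0, 0, 0]],
  [[-0.026, -0.11, 0.025], [0, 0, 0]],
  [[-0.042, -0.11, 0.04], [0, 0, 0]],
  [[-0.058, -0.11, 0.056], [0, 0, 0]],
  [[-0.074, -0.11, 0.071], [0, 0, 0]],
  [[-0.09, -0.11, 0.087], [0, 0, 0]],
  [[-0.105, -0.11, 0.101], [0, 0, 0]],
  [[-0.116, -0.11, 0.112], [0, 0, 0]],
  [[-0.123, -0.11, 0.118], [0, 0, 0]],
  [[-0.123, -0.11, 0.118], [0, 0, 0]],
  [[-0.123, -0.11, 0.118], [0, 0, 0]],
  [[-0.123, -0.11, 0.118], [0, 0, 0]],
])

```text
t: 13.3
eef_pos: [0.5143, -0.2401, 0.2234]
eef_rot: [0.675, -0.214, 0.211, -0.674]
contact_force: [-0.5, -0.2, -1.2]
opening: 0.194
```

```bash
python3 -c "
from go import *
go((.5142,-.2396,.118,-35))
a=read_camera('side');crop('side',240,80,360,200,5,'f7.png',a)
a=read_camera('top');crop('top',270,130,430,260,5,'f8.png',a)"
```

```text
t 13.3 pos [ 0.5143 -0.2401  0.2234] yaw -35.0 F [-0.5 -0.2 -1.2] open_mm 17.1
[-0.0, 0.1054, 0.0007] [0.2, 0.1, -0.2]
```

View pics/f7.png

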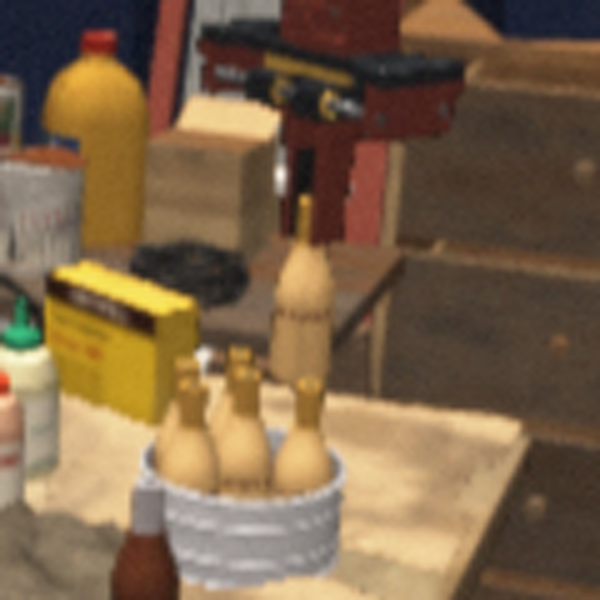

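Request:
carry_out([
  [[0, 0.008, 0.0005], [0, 0, 0]],
  [[0, 0.018, 0.0005], [0, 0, 0]],
  [[0, 0.028, 0.0005], [0, 0, 0]],
  [[0, 0.038, 0.0005], [0, 0, 0]],
  [[0, 0.048, 0.0005], [0, 0, 0]],
  [[0, 0.056, 0.0005], [0, 0, 0]],
  [[0, 0.06, 0.0005], [0, 0, 0]],
  [[0, 0.06, 0.0005], [0, 0, 0]],
])

```text
t: 14.07
eef_pos: [0.5135, -0.2383, 0.1616]
eef_rot: [0.675, -0.215, 0.21, -0.674]
contact_force: [-1.1, 0.5, -0.9]
opening: 0.197
```

Request:
carry_out([
  [[0, 0.005, 0], [0, 0, 0]],
  [[0, 0.01, 0], [0, 0, 0]],
  [[0, 0.015, 0], [0, 0, 0]],
  [[0, 0.02, 0], [0, 0, 0]],
  [[0, 0.025, 0], [0, 0, 0]],
  [[0, 0.025, 0], [0, 0, 0]],
])

```text
t: 14.57
eef_pos: [0.5135, -0.2382, 0.1368]
eef_rot: [0.675, -0.214, 0.21, -0.674]
contact_force: [0.4, 0.5, -1.2]
opening: 0.197
```

```bash
python3 -c "
from go import *
go((.5142,-.2396,.1165,-35));print(state()['wrist_torque'])
a=read_camera('side');crop('side',240,80,360,200,5,'f9.png',a)"
```

```text
t 14.57 pos [ 0.5135 -0.2382  0.1368] yaw -34.9 F [ 0.4  0.5 -1.2] open_mm 17.4
[0.0015, 0.0203, -0.0007] [0.2, 0.1, -0.3]
[-0.05716514  0.13797755  0.01760249]
```

View pics/f9.png

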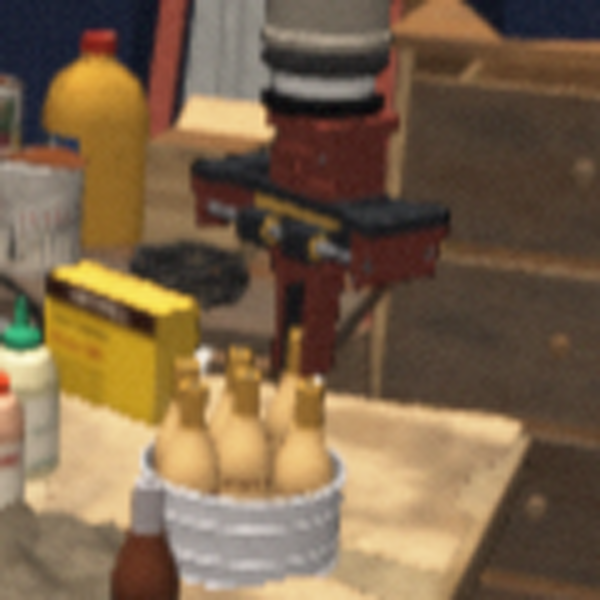

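Request:
carry_out([
  [[0.001, 0.005, 0], [0, 0, 0]],
  [[0.001, 0.01, 0], [0, 0, 0]],
  [[0.001, 0.015, 0], [0, 0, 0]],
  [[0.001, 0.018, 0], [0, 0, 0]],
  [[0.001, 0.0185, 0], [0, 0, 0]],
  [[0.001, 0.0185, 0], [0, 0, 0]],
])

```text
t: 15.12
eef_pos: [0.5146, -0.239, 0.119]
eef_rot: [0.675, -0.214, 0.21, -0.674]
contact_force: [0.8, 0.2, -0.6]
opening: 0.199
```

Request:
carry_out([
  [[0, 0.001, 0], [0, 0, 0]],
  [[0, 0.002, 0], [0, 0, 0]],
  [[0, 0.002, 0], [0, 0, 0]],
])

```text
t: 15.37
eef_pos: [0.5148, -0.2391, 0.1174]
eef_rot: [0.675, -0.214, 0.21, -0.674]
contact_force: [0.1, 0.2, -2.0]
opening: 0.198
```

Request:
carry_out([
  [[0, 0.001, 0], [0, 0, 0]],
  [[0, 0.001, 0], [0, 0, 0]],
  [[0, 0.001, 0], [0, 0, 0]],
])

```text
t: 15.62
eef_pos: [0.5148, -0.2391, 0.1164]
eef_rot: [0.675, -0.214, 0.21, -0.674]
contact_force: [-0.1, -0.6, -1.6]
opening: 0.198
```

Request:
carry_out([
  [[0, 0.001, 0], [0, 0, 0]],
  [[0, 0.001, 0], [0, 0, 0]],
  [[0, 0.001, 0], [0, 0, 0]],
])

```text
t: 15.87
eef_pos: [0.5151, -0.2393, 0.1161]
eef_rot: [0.675, -0.213, 0.211, -0.674]
contact_force: [-1.2, -0.3, 5.6]
opening: 0.199
```

Request:
carry_out([
  [[0, 0, 0], [0, 0, 0]],
  [[0, 0, 0], [0, 0, 0]],
  [[0, 0, 0], [0, 0, 0]],
  [[0, 0, 0], [0, 0, 0]],
  [[0, -0.005, 0], [0, 0, 0]],
  [[0, -0.015, 0], [0, 0, 0]],
  [[0, -0.03, 0], [0, 0, 0]],
  [[0, -0.06, 0], [0, 0, 0]],
  [[0, -0.09, 0], [0, 0, 0]],
  [[0, -0.13, 0], [0, 0, 0]],
  [[0, -0.13, 0], [0, 0, 0]],
  [[0, -0.13, 0], [0, 0, 0]],
], hand=168)

```text
t: 16.87
eef_pos: [0.5167, -0.24, 0.2483]
eef_rot: [0.675, -0.212, 0.212, -0.674]
contact_force: [0.3, 0.4, 0.7]
opening: 0.338
```

```bash
python3 -c "
from go import *
go((.47,.05,.25,0),(.4816,.2669,.18,25))
a=read_camera('side');crop('side',220,110,340,230,5,'g1.png',a)"
```

```text
t 16.87 pos [ 0.5167 -0.24    0.2483] yaw -34.9 F [0.3 0.4 0.7] open_mm 29.7
[-0.2042, -0.0019, 0.2111] [0.0, -34.9, 0.0]
[-0.3188, 0.068, 0.3956] [0.0, -59.9, 0.0]
```

View pics/g1.png

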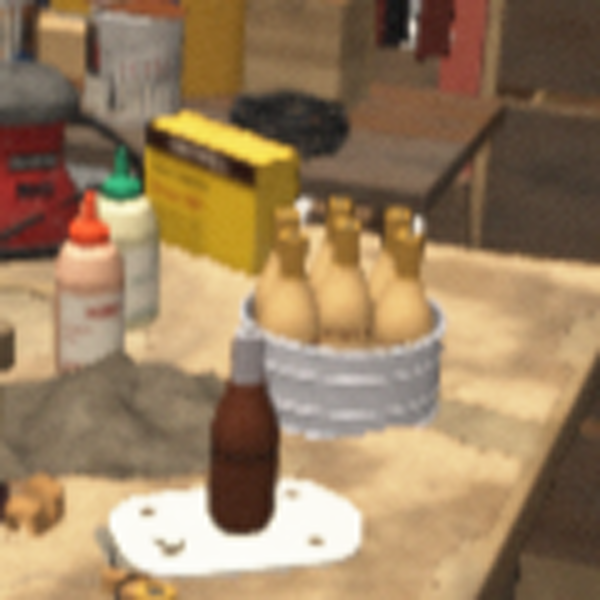

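Request:
carry_out([
  [[-0.02, 0, 0.025], [0, -5, 0]],
  [[-0.042, 0, 0.052], [0, -10, 0]],
  [[-0.064, 0, 0.079], [0, -15, 0]],
  [[-0.086, 0, 0.107], [0, -20, 0]],
  [[-0.108, 0, 0.134], [0, -25, 0]],
  [[-0.13, 0, 0.161], [0, -30, 0]],
  [[-0.152, 0, 0.189], [0, -35, 0]],
  [[-0.174, 0, 0.216], [0, -40, 0]],
  [[-0.196, 0, 0.243], [0, -45, 0]],
  [[-0.218, 0, 0.271], [0, -50, 0]],
  [[-0.24, 0, 0.298], [0, -55, 0]],
  [[-0.262, 0, 0.325], [0, -60, 0]],
  [[-0.284, 0, 0.352], [0, -60, 0]],
  [[-0.306, 0, 0.38], [0, -60, 0]],
  [[-0.319, 0.02, 0.396], [0, -60, 0]],
  [[-0.319, 0.05, 0.396], [0, -60, 0]],
  [[-0.319, 0.085, 0.396], [0, -60, 0]],
  [[-0.319, 0.085, 0.396], [0, -60, 0]],
  [[-0.319, 0.085, 0.396], [0, -60, 0]],
  [[-0.319, 0.085, 0.396], [0, -60, 0]],
], hand=155)

```text
t: 18.58
eef_pos: [0.4803, 0.2678, 0.1616]
eef_rot: [-0.69, -0.152, 0.155, 0.691]
contact_force: [0.2, -0.2, 0.6]
opening: 0.397
```

```bash
python3 tin.py; python3 -c "
from go import *
go((.4816,.2669,.114,25))
a=read_camera('side');crop('side',180,150,330,300,4,'g2.png',a)
f=lambda p:((proj('side',p)+.5-np.array([180,150]))*4).round()
s=state();p=np.array(s['eef_pos']);M=R.from_quat(s['eef_rot']).as_matrix()
for dx in(-.017,.017): print(f(p+M@np.array([dx,.017,0])))
print(f((.4816,.2669,.122)))
"
```

```text
hA 320.75 196.87 [ 0.5806 -0.208   0.125 ]
hB 304.81 203.68 [ 0.5633 -0.1702  0.125 ]
hC 335.74 207.34 [ 0.5562 -0.243   0.125 ]
mid 319.75 214.31 [ 0.5386 -0.2052  0.125 ]
hD 318.28 232.17 [ 0.4966 -0.2013  0.125 ]
centre (0.5386-0.2048j) turn -5.0 resid mm [0.6 0.4 0.5 0.4 0.4]
120 (0.5206-0.1663j)
-120 (0.5142-0.2396j)
t 18.68 pos [0.4811 0.2683 0.1626] yaw 25.1 F [-0.   0.4  0.1] open_mm 34.5
[-0.0, 0.0486, -0.0017] [-0.2, 0.1, -0.1]
[316. 272.]
[251. 272.]
[283. 309.]
```

View pics/g2.png

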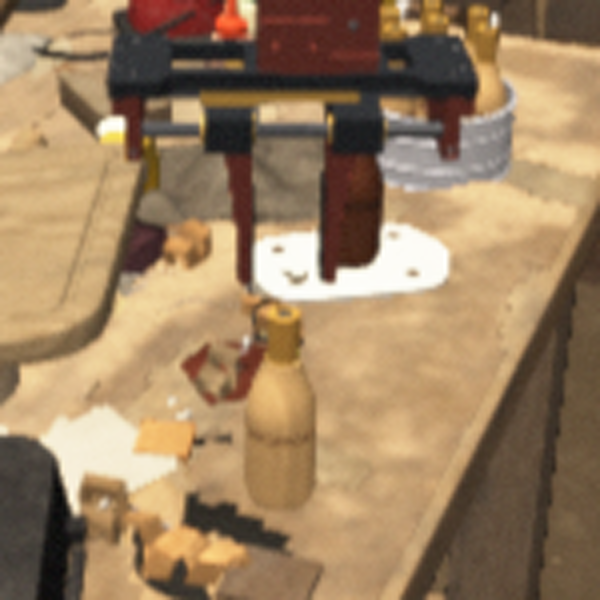

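View pics/g.png

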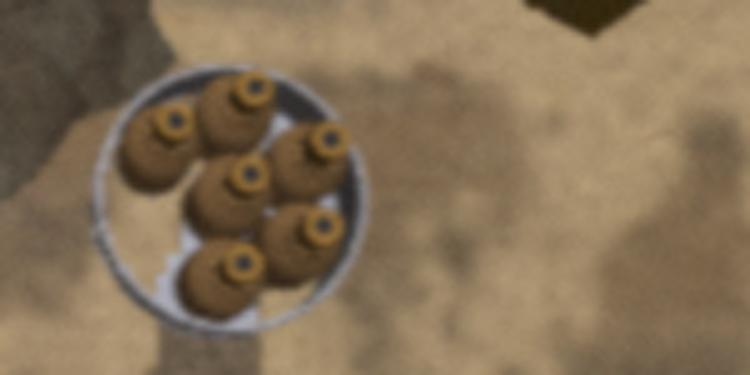

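Request:
carry_out([
  [[0, 0, -0.0015], [0, 0, 0]],
  [[0, 0.01, -0.0015], [0, 0, 0]],
  [[0, 0.02, -0.0015], [0, 0, 0]],
  [[0, 0.03, -0.0015], [0, 0, 0]],
  [[0, 0.04, -0.0015], [0, 0, 0]],
  [[0, 0.048, -0.0015], [0, 0, 0]],
  [[0, 0.048, -0.0015], [0, 0, 0]],
  [[0, 0.048, -0.0015], [0, 0, 0]],
])

```text
t: 19.4
eef_pos: [0.4799, 0.2665, 0.1119]
eef_rot: [-0.69, -0.151, 0.156, 0.69]
contact_force: [0.9, 0.1, 0.1]
opening: 0.392
```

Request:
carry_out([
  [[0, 0, 0], [0, 0, 0]],
  [[0, 0, 0], [0, 0, 0]],
  [[0, 0, 0], [0, 0, 0]],
  [[0, 0, 0], [0, 0, 0]],
  [[0, 0, 0], [0, 0, 0]],
  [[0, 0, 0], [0, 0, 0]],
], hand=230)

```text
t: 19.9
eef_pos: [0.4805, 0.267, 0.1131]
eef_rot: [-0.69, -0.152, 0.155, 0.691]
contact_force: [-0.0, 0.3, 2.7]
opening: 0.199
```

Request:
carry_out([
  [[0, -0.004, 0], [0, 0, 0]],
  [[0, -0.012, 0], [0, 0, 0]],
  [[0, -0.025, 0], [0, 0, 0]],
  [[0, -0.04, 0], [0, 0, 0]],
  [[0, -0.06, 0], [0, 0, 0]],
  [[0, -0.08, 0], [0, 0, 0]],
  [[0, -0.1, 0], [0, 0, 0]],
  [[0, -0.12, 0], [0, 0, 0]],
  [[0, -0.14, 0], [0, 0, 0]],
  [[0, -0.155, 0], [0, 0, 0]],
  [[0, -0.163, 0], [0, 0, 0]],
  [[0, -0.163, 0], [0, 0, 0]],
  [[0, -0.163, 0], [0, 0, 0]],
])

```text
t: 20.98
eef_pos: [0.4809, 0.2667, 0.2757]
eef_rot: [-0.69, -0.152, 0.155, 0.691]
contact_force: [0.4, -1.1, -1.8]
opening: 0.202
```

```bash
python3 -c "
from go import *
go((.46,.05,.277,25),(.5206,-.1663,.277,25))
"
```

```text
t 20.98 pos [0.4809 0.2667 0.2757] yaw 25.1 F [ 0.4 -1.1 -1.8] open_mm 17.8
[-0.1108, -0.0014, -0.1874] [-0.2, 0.1, -0.2]
[-0.1478, -0.0018, -0.4089] [-0.2, 0.1, -0.2]
```

Request:
carry_out([
  [[-0.006, 0, -0.011], [0, 0, 0]],
  [[-0.018, 0, -0.03], [0, 0, 0]],
  [[-0.033, 0, -0.056], [0, 0, 0]],
  [[-0.049, 0, -0.082], [0, 0, 0]],
  [[-0.064, 0, -0.108], [0, 0, 0]],
  [[-0.08, 0, -0.134], [0, 0, 0]],
  [[-0.095, 0, -0.16], [0, 0, 0]],
  [[-0.106, 0, -0.187], [0, 0, 0]],
  [[-0.113, 0, -0.216], [0, 0, 0]],
  [[-0.118, 0, -0.246], [0, 0, 0]],
  [[-0.123, 0, -0.276], [0, 0, 0]],
  [[-0.129, 0, -0.306], [0, 0, 0]],
  [[-0.134, 0, -0.336], [0, 0, 0]],
  [[-0.139, 0, -0.362], [0, 0, 0]],
  [[-0.143, 0, -0.385], [0, 0, 0]],
  [[-0.146, 0, -0.4], [0, 0, 0]],
  [[-0.148, 0, -0.409], [0, 0, 0]],
  [[-0.148, 0, -0.409], [0, 0, 0]],
  [[-0.148, 0, -0.409], [0, 0, 0]],
  [[-0.148, 0, -0.409], [0, 0, 0]],
])

```text
t: 22.65
eef_pos: [0.5202, -0.1652, 0.2749]
eef_rot: [-0.689, -0.152, 0.156, 0.691]
contact_force: [-0.2, 0.8, -1.4]
opening: 0.198
```

```bash
python3 -c "
from go import *
go((.5206,-.1663,.17,25),(.5206,-.1663,.116,25))
a=read_camera('side');crop('side',220,80,340,220,4.2,'g3.png',a)"
```

```text
t 22.65 pos [ 0.5202 -0.1652  0.2749] yaw 25.2 F [-0.2  0.8 -1.4] open_mm 17.4
[0.0005, 0.1049, -0.0016] [-0.2, 0.2, -0.3]
[0.0007, 0.1589, -0.0018] [-0.2, 0.2, -0.3]
```

View pics/g3.png

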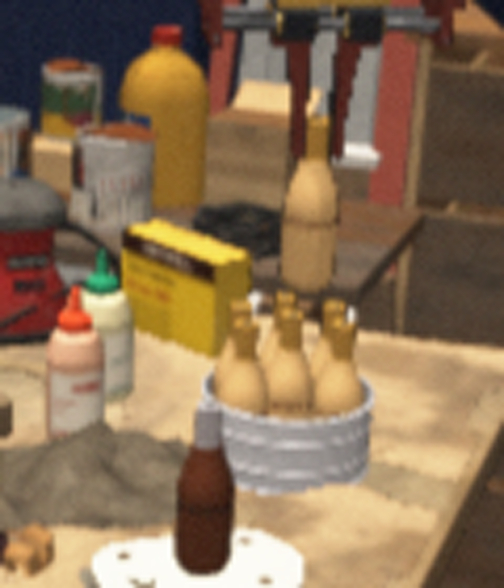

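Request:
carry_out([
  [[0.0005, 0.01, -0.001], [-0.2, 0, -0.2]],
  [[0.0005, 0.025, -0.0015], [-0.2, 0, -0.2]],
  [[0.0005, 0.04, -0.0015], [-0.2, 0, -0.2]],
  [[0.0005, 0.055, -0.0015], [-0.2, 0, -0.2]],
  [[0.0005, 0.07, -0.0015], [-0.2, 0, -0.2]],
  [[0.0005, 0.078, -0.0015], [-0.2, 0, -0.2]],
  [[0.0005, 0.08, -0.0015], [-0.2, 0, -0.2]],
  [[0.0005, 0.08, -0.0015], [-0.2, 0, -0.2]],
  [[0.0005, 0.08, -0.0015], [-0.2, 0, -0.2]],
])

```text
t: 23.45
eef_pos: [0.5218, -0.1673, 0.196]
eef_rot: [0.691, 0.154, -0.154, -0.69]
contact_force: [0.0, 0.8, -1.5]
opening: 0.201
```

```bash
python3 -c "
from go import *
go((.5206,-.1663,.17,25),(.5206,-.1663,.116,25))
a=read_camera('side');crop('side',240,100,340,210,5.4,'g4.png',a)"
```

```text
t 23.45 pos [ 0.5218 -0.1673  0.196 ] yaw 25.1 F [ 0.   0.8 -1.5] open_mm 17.7
[-0.0006, 0.026, 0.0014] [0.1, 0.1, -0.0]
[-0.0006, 0.08, 0.0015] [0.1, 0.1, -0.0]
```

View pics/g4.png

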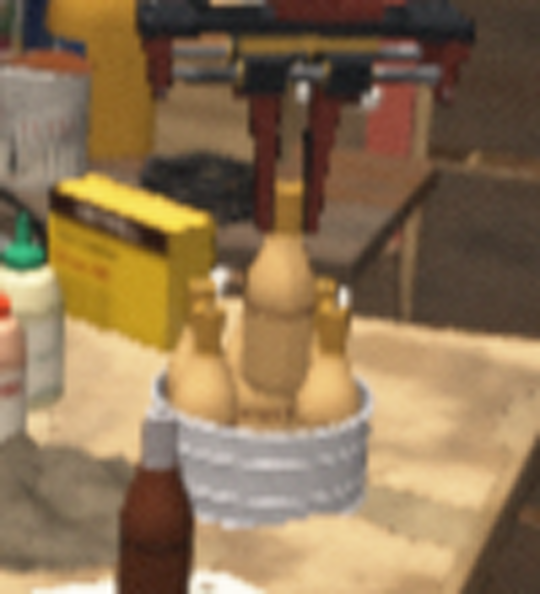

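Request:
carry_out([
  [[-0.0005, 0, 0.001], [0, 0, 0]],
  [[-0.0005, 0.008, 0.001], [0, 0, 0]],
  [[-0.0005, 0.016, 0.001], [0, 0, 0]],
  [[-0.0005, 0.024, 0.001], [0, 0, 0]],
  [[-0.0005, 0.032, 0.001], [0, 0, 0]],
  [[-0.0005, 0.04, 0.001], [0, 0, 0]],
  [[-0.0005, 0.04, 0.001], [0, 0, 0]],
])

```text
t: 24.08
eef_pos: [0.5192, -0.1665, 0.1533]
eef_rot: [0.69, 0.152, -0.155, -0.69]
contact_force: [-0.2, 0.4, -1.7]
opening: 0.196
```

Request:
carry_out([
  [[0, 0.006, 0], [0, 0, 0]],
  [[0, 0.012, 0], [0, 0, 0]],
  [[0, 0.018, 0], [0, 0, 0]],
  [[0, 0.024, 0], [0, 0, 0]],
  [[0, 0.024, 0], [0, 0, 0]],
])

```text
t: 24.5
eef_pos: [0.5197, -0.1666, 0.1301]
eef_rot: [0.69, 0.153, -0.155, -0.69]
contact_force: [0.4, 0.2, -1.6]
opening: 0.192
```

```bash
python3 -c "
from go import *
go((.5206,-.1663,.116,25))"
```

```text
t 24.5 pos [ 0.5197 -0.1666  0.1301] yaw 25.1 F [ 0.4  0.2 -1.6] open_mm 16.9
[0.001, 0.0141, -0.0001] [-0.0, 0.1, -0.1]
```

Request:
carry_out([
  [[0.001, 0.004, 0], [0, 0, 0]],
  [[0.001, 0.008, 0], [0, 0, 0]],
  [[0.001, 0.011, 0], [0, 0, 0]],
  [[0.001, 0.012, 0], [0, 0, 0]],
  [[0.001, 0.012, 0], [0, 0, 0]],
])

```text
t: 24.92
eef_pos: [0.5211, -0.1664, 0.1191]
eef_rot: [0.691, 0.153, -0.154, -0.69]
contact_force: [-0.6, 0.3, -1.1]
opening: 0.201
```

Request:
carry_out([
  [[0, 0.001, 0], [0, 0, 0]],
  [[0, 0.001, 0], [0, 0, 0]],
  [[0, 0.001, 0], [0, 0, 0]],
])

```text
t: 25.17
eef_pos: [0.5214, -0.1665, 0.1185]
eef_rot: [0.691, 0.154, -0.154, -0.69]
contact_force: [0.3, -0.5, -1.4]
opening: 0.202
```

Request:
carry_out([
  [[0, 0.001, 0], [0, 0, 0]],
  [[0, 0.001, 0], [0, 0, 0]],
  [[0, 0.001, 0], [0, 0, 0]],
])

```text
t: 25.42
eef_pos: [0.5213, -0.1665, 0.1174]
eef_rot: [0.691, 0.153, -0.154, -0.69]
contact_force: [0.1, 0.4, -1.2]
opening: 0.196
```

Request:
carry_out([
  [[0, 0.001, 0], [0, 0, 0]],
  [[0, 0.001, 0], [0, 0, 0]],
  [[0, 0.001, 0], [0, 0, 0]],
])

```text
t: 25.67
eef_pos: [0.5213, -0.1665, 0.1163]
eef_rot: [0.691, 0.153, -0.154, -0.69]
contact_force: [0.6, 0.2, -2.5]
opening: 0.195
```

Request:
carry_out([
  [[0, 0.0007, 0], [0, 0, 0]],
  [[0, 0.0007, 0], [0, 0, 0]],
  [[0, 0.0007, 0], [0, 0, 0]],
])

```text
t: 25.92
eef_pos: [0.5217, -0.1667, 0.1161]
eef_rot: [0.691, 0.154, -0.154, -0.69]
contact_force: [-0.8, 0.4, 4.4]
opening: 0.197
```

Contact with the floor; release and rise clear.

Request:
carry_out([
  [[0, 0, 0], [0, 0, 0]],
  [[0, 0, 0], [0, 0, 0]],
  [[0, 0, 0], [0, 0, 0]],
  [[0, 0, 0], [0, 0, 0]],
  [[0, -0.005, 0], [0, 0, 0]],
  [[0, -0.015, 0], [0, 0, 0]],
  [[0, -0.03, 0], [0, 0, 0]],
  [[0, -0.06, 0], [0, 0, 0]],
  [[0, -0.09, 0], [0, 0, 0]],
  [[0, -0.13, 0], [0, 0, 0]],
  [[0.03, -0.14, 0.03], [0, 0, 0]],
  [[0.06, -0.14, 0.06], [0, 0, 0]],
  [[0.09, -0.14, 0.1], [0, 0, 0]],
  [[0.11, -0.14, 0.14], [0, 0, 0]],
  [[0.13, -0.14, 0.18], [0, 0, 0]],
  [[0.14, -0.14, 0.22], [0, 0, 0]],
  [[0.15, -0.14, 0.26], [0, 0, 0]],
  [[0.15, -0.14, 0.3], [0, 0, 0]],
  [[0.15, -0.14, 0.3], [0, 0, 0]],
  [[0.15, -0.14, 0.3], [0, 0, 0]],
], hand=168)

```text
t: 27.58
eef_pos: [0.5282, 0.1742, 0.2557]
eef_rot: [-0.689, -0.156, 0.157, 0.69]
contact_force: [0.8, 0.3, -0.8]
opening: 0.344
```

```bash
python3 tin.py; python3 -c "
from go import *
from meas import hole
go((.5,.3,.26,25))
a=read_camera('side');crop('side',200,110,330,240,5,'k1.png',a)
a=read_camera('top');crop('top',200,130,360,260,5,'k2.png',a)
for u,v in((303.2,221.5),(334.4,225)):
  u,v=hole(a,u,v);print(u,v,onz('top',u,v,.125))"
```

```text
hA 320.69 196.87 [ 0.5806 -0.2079  0.125 ]
hB 304.81 203.69 [ 0.5633 -0.1702  0.125 ]
hC 335.78 207.32 [ 0.5562 -0.2431  0.125 ]
mid 319.8 214.34 [ 0.5386 -0.2053  0.125 ]
hD 318.26 232.14 [ 0.4967 -0.2012  0.125 ]
centre (0.5386-0.2048j) turn -5.0 resid mm [0.7 0.4 0.4 0.5 0.4]
120 (0.5206-0.1663j)
-120 (0.5143-0.2396j)
t 27.68 pos [0.53   0.1688 0.256 ] yaw 25.2 F [ 0.3 -0.5 -0.1] open_mm 30.2
[0.0286, -0.0042, 0.1315] [0.1, 0.2, -0.0]
303.67684361594064 221.2281622617486 [ 0.52140758 -0.16746322  0.125     ]
334.25707066278704 224.6255822069412 [ 0.51508784 -0.23868384  0.125     ]
```

View pics/k1.png

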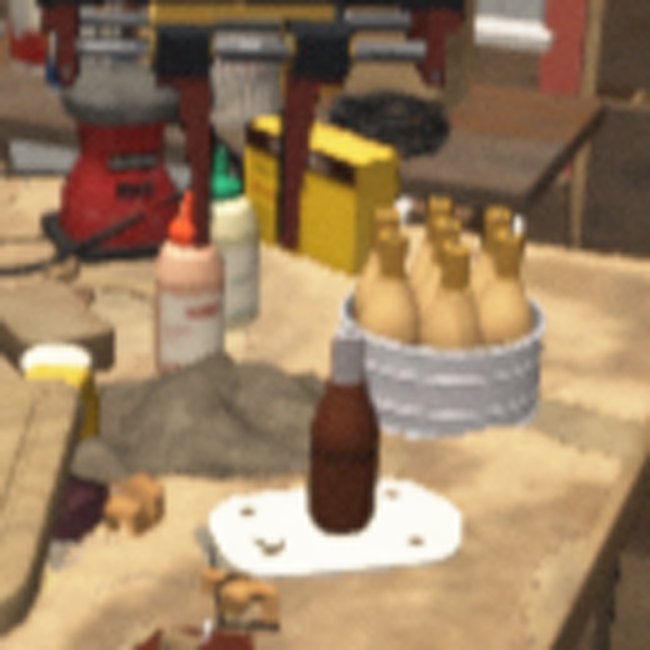

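View pics/k2.png

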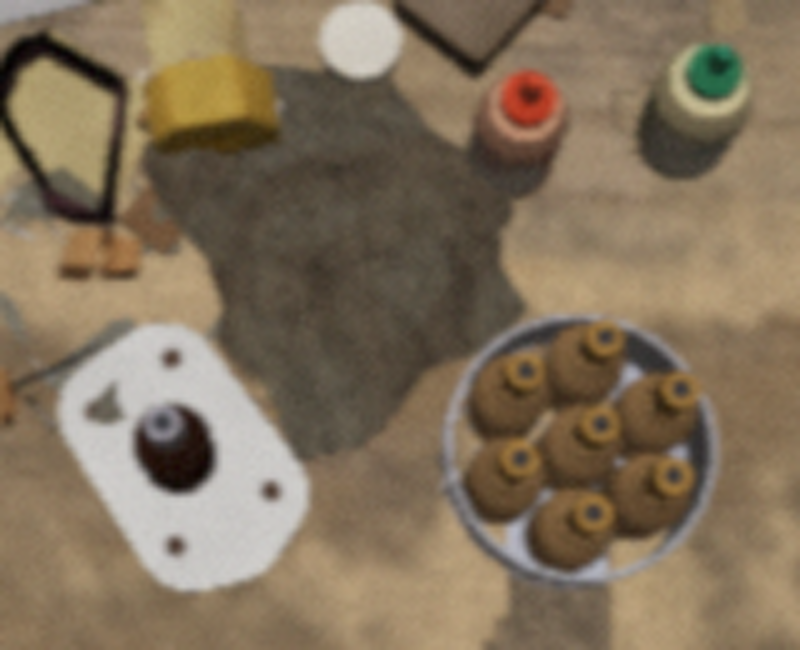

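Both views show seven light handles standing upright and in pattern in the tin. The dark handle is upright at the plate's centre, at about (170, 440) in the top crop. Both bottles are standing and the arm is clear of everything. I'll hand the job in.

```bash
python3 -c "
from bench import *
print(sign_off(), state()['t'])"
```

```text
the job is handed in; nothing more can be done
the job is handed in; nothing more can be done
```

The job is done and handed in after about 28 s of the 70 s allowed. I lifted the dark handle out first and stood it at the middle of the white plate. Then I lowered handle6 into the empty place and handle5 into the place the dark handle had left. Each handle was let go only after it touched down, with about 3–6 N showing at the wrist.

- **Light handles:** in the last pictures all seven stand upright in the tin. The two new ones measure within about 1.5 mm of their ideal places, and the other five are within 0.7 mm of the pattern and have not moved.
- **Dark handle and bottles:** the dark handle stands upright on the plate, and both bottles are standing where they were.
- **Robot:** it had let go and was well clear of everything. The highest force I read was about 6 N.

None of the final checks failed. Partway through, the measured tool position was sometimes 1–5 mm off while the arm was still settling; I corrected this before each grasp and placing. The hand-in gives no verdict, so I have no reading after it.

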